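Re-index the sprung jaw of a registration jig onto a lino block

TASK

Lift the jig's spring-loaded locking pin clear of its hole to free the carriage, then slide the carriage up so that its sprung pad swings the crooked lino block square against the fence's two upright pins. Leave the carriage locked there, with the pin dropped fully home in a hole of the index strip and the pad pushed part of the way back on its springs so that it nips the block, without ramming the block hard. Let go, and leave the other things on the table alone.

Things in the scene. Friction and masses are not known exactly. Their poses are not given: they have to be found in the camera images.
- jig: fixed wooden bed, 124 (x) x 336 (y) x 24 mm high; origin under its centre. The carriage slides along its +y over a groove. In the groove: the parking hole (carriage locked there at the start), solid bar, then an index strip of 7 holes, 14 mm apart, starting 44 to 58 mm past the parking hole: where exactly is not known and must be felt
- fence: aluminium bar 112 x 24 x 12 mm fixed on the bed's +y end, axes parallel to the jig's, with two upright pins 12 mm thick, 30 mm high at x = -26 and +26 mm, y = 0. Origin on the bed's top midway between the pins. The block is square when its long side touches both pins, its centre 38.5 mm from this origin towards -y
- block: loose wooden lino block with a brown carved face, 95 mm (x) by 65 mm (y) by 21 mm high, 0.15 kg, lying crooked on the bed between pad and fence; origin at the centre of its underside.
- knob (a point): centre of the locking pin's black upright knob: 26 mm diameter, 34 mm high, underside 8 mm above the carriage's top, which is 44 mm above the table. Lifting it raises the pin against a spring (4 N at rest, 7 N fully up). A sideways push on the knob can keep the pin from dropping by friction
- handle (a point): a point on the carriage's upright wooden handle, 70 mm above the table; the handle is 18 mm (jig x) by 22 mm (jig y), rises from 44 to 86 mm above the table, 54 mm behind the knob (towards jig -y). It serves to push or pull the carriage when the knob has been let go
- pad_face (a point): centre of the cork front face of the sprung pad, 76 mm wide and 19 mm high, carried by the carriage 58 mm in front of the knob (towards jig +y) when not pushed back
- lockpin (a joint): height of the locking pin above its seat, m: 0 fully home in a hole, 0.010 rides on top of the strip or bar, 0.016 highest; it must be lifted more than 0.010 to free the carriage, and springs down when let go over a hole (the pin is 6 mm thick, the holes 8.5 mm)
- carriage (a joint): how far the carriage has slid from its parked place towards the fence, m, 0 to 0.112; sliding friction about 4.5 N
- pad (a joint): how far the pad is pushed back on its springs, m: 0 free, 0.020 against its stop; 2 N to start, then 0.35 N per mm; the block counts as nipped from 2 mm on, and the pad must not be driven onto its stop
- gouge: lino gouge with a wooden pear handle, 96 mm long, 27 mm high, loose bystander beside the jig
- clothes_peg: wooden clothes peg, 72 mm long, 12 mm high, loose bystander beside the jig
- pen: marker pen, 135 mm long, 16 mm high, loose bystander behind the jig
- spare_block: smaller lino block, 60 x 75 x 21 mm, loose bystander behind the jig, not the one to nip
- black_tin: round ink tin, 68 mm wide, 51 mm high, loose bystander left of the jig
- tape: roll of masking tape, 104 mm wide, 25 mm high, loose bystander left of the jig
Not all that is in view belongs to the job. What is shaped like the block but blue or yellow is not meant.

How it is judged:
On the way, in this order (a step that is already met when the one before it is completed fails the run):
1. the locking pin is lifted clear of its hole while the carriage is still parked (value of joint lockpin above 0.0095 m and value of joint carriage below 0.006 m), for 0.1 s.
2. the block lies square against both pins of the fence (angle between the y axis of block and the y axis of fence, either way round below 0.045 rad and y of block in the frame of fence above -0.041 m), for 0.2 s.
At the end, for the whole second after the job is handed in: The locking pin is home in a hole (within 2 mm), the pad is pushed back between 1.5 and 19.5 mm, and the block lies flat and at rest on the bed, within 2.5 degrees of square and within 2.5 mm of touching both pins (all of step 2 and value of joint lockpin below 0.002 m and value of joint pad between 0.0015 and 0.0195 m and z of block in the frame of fence below 0.003 m and linear speed of block below 0.01 m/s).
It fails at once if the block was rammed: more than 25 N between pad and block (contact force between pad and block above 25 N).
It fails at once if a bystander was moved more than 25 mm (distance of any of gouge, clothes_peg, pen, spare_block, black_tin, tape from where it was at the start of the episode above 0.025 m).
It also fails if it takes over 43 s, if anything falls off the work surface, if the arm or the gripper's body presses on something with over 40 N, if the wrist force passes 120 N, or if a joint passes its speed limit or range.

ROBOT

A 6-joint arm with a two-finger parallel gripper is mounted at the origin on a cart in front of the work surface, level with it; the furniture and walls round the work are solid. World frame = base frame: x ahead of the robot, y to its left, z up, the work surface at z = 0. Lengths are in m, angles in rad, forces in N, time in s.
With the tool pointing down it reaches from about 0.325 to 0.875 m from the base axis. Payload 4.4 kg.
Tool frame: the origin (TCP) lies at the very end of the fingers, on their centre line; the grasp point (between the pads) lies 19 mm behind it; z points along the fingers, y is the line along which they close (so a half turn about z gives the same grasp; the last joint's range is limited). The gripper opens to 85 mm and grips with 20 to 120 N. Pads are 22 mm wide; open, the fingers measure 114 mm over their backs; the gripper's body (76 mm by 85 mm) begins 54 mm behind the grasp point. The pads swing forward as they close: fully open they stand 13 mm farther back than shut.
Start: joints at [-1.28, 0.207, 1.542, -0, 1.393, -0.15], TCP at [0.245, -0.52, 0.231] pointing down, gripper open.
Joint ranges: [-2.73, 2.73], [-0.86, 2.22], [0.23, 2.46], [-1.11, 4.25], [0.08, 2.63], [-2.82, 2.82]. Speed limits (rad/s): [2.79, 2.79, 3.14, 3.14, 3.14, 3.14].

INTERFACE

Orientations are given as a rotation vector (axis times angle).
In Python, from plant import robot gives the robot as it stands.
- The arm moves only by the shell command python3 -m crank 'ROWS'. ROWS is JSON, one flat list of numbers, 7 for each row, row after row: the shift along the tool's x, y, z in cm, then the turn, a rotation vector about the tool's x, y, z in rad, then the closure, from -1 (fully open) to 1 (shut). In form: [tx, ty, tz, rx, ry, rz, claw, tx, ty, tz, rx, ry, rz, claw, ...]. A call has 1 to 10 rows; each row is the pose to reach, as a shift and turn from the pose commanded when the call began, along the tool's axes at that moment; what a row does not reach only later rows make up. A row lasts 1/8 s, in which the tool goes at most 62.5 mm and 10.7 degrees, less where a joint would pass 70% of its speed; a pose out of reach is approached as far as the arm can. A call with a gripper value outside its range is refused whole. The fingers move at their own pace and stop on an object; the grip force is fixed at half the most. Time passes only in rows, so rows that repeat a pose let the fingers close. It gives the time, the measured TCP pose, the force, the opening and the grip force at its end, in the units of the state.
- robot.sense(): the state, without advancing time (a new reading comes with each control period).
- robot.grab_frame(name): name is "scene" or "top" or "wrist"; returns (picture, depth): 400x640x3 uint8, red, green, blue; 400x640 float32, m along the optical axis (not along the pixel's ray), 0 where there is no reading.
- robot.get_calibration(name): a dict with "fov_y" (degrees; the focal length in pixels is half the picture's height over the tangent of half this angle, whatever the lens; pixels are square), "cx", "cy" (the principal point, pixels), "cam_to_world" (4x4, takes a point from camera to world coordinates); the wrist camera has in their place "tool_from_camera" (4x4, takes a point from camera to tool coordinates, whose origin is the TCP and whose axes are the flange's). Camera axes: x right, y down, z forward; pixel columns grow to the right and rows downward; lengths in m; the calibration is good to about 2 mm. The wrist camera is an equidistant fisheye: a pixel r from the principal point sees the ray r / f radians off the axis. A picture is of the moment at which its call begins: read the wrist's pose just before it. get_calibration takes no time and is no camera call.
- robot.sign_off(): hands the job in; it is judged then, once.
Trained networks look in the newest picture that a camera, given by its name, has taken for a name from the list of things; names that differ only in an ending like _2 or _b are one class to them, and where a whole thing is asked for, a point or a joint stands for the part that bears it (a point fixed in the world has none). Each returns a list of dicts, best first, with "p" (0 to 1); they miss things now and then, are a little off and sometimes report something else, mostly with a low value. They report only what shows in the picture. A call takes as long as a camera call. They do not tell look-alikes from the thing itself.
- robot.trace(camera, query): "mask" (400x640 bool, what is visible of it) and "box" ([left, top, width, height] in pixels, round what is visible of it).
- robot.landmark_of(camera, query): "position" ([column, row] in pixels: a listed point, or the origin of a listed thing).
The state is a dict: "t": time; "joints": joint angles; "joint_velocities": joint speeds; "effort": joint torques, N m; "tcp_pos": TCP position; "ee_rot": TCP orientation; "force": force on the tool from outside, world axes, zero at the start; "wrist_torque": the same for the moment, N m; "finger_gap": opening from 0.0 (shut) to 1.0 (fully open); "grip_force": force on a finger pad.
Only numpy, scipy, OpenCV 4.12 (cv2) and the standard library are available. Lean on these libraries where they do the work, as an engineer would, in place of code of your own. Each camera call takes 0.05 s, during which the arm holds its last target. There are 200 camera calls.

## Working session

There is one attempt and no reset: what is moved stays moved. The work goes in short steps, Python scripts to look and compute and a shell command to move; the robot and the scene stay as the last step left them, time stands still between calls to the robot, and variables do not carry over. Pictures are saved under pics/ and viewed, at most 10 in all, crops included, and the job is handed in when it is done.

```bash
mkdir -p pics; ls
cat > h.py <<'E'
from plant import robot
import numpy as np, cv2
from scipy.spatial.transform import Rotation as R
def ray(cam,px,st=None):
    c=robot.get_calibration(cam); f=200/np.tan(np.radians(c["fov_y"])/2)
    u,v=px[0]-c["cx"],px[1]-c["cy"]
    if cam=="wrist":
        r=np.hypot(u,v); th=r/f; d=np.array([np.sin(th)*u/max(r,1e-9),np.sin(th)*v/max(r,1e-9),np.cos(th)])
        st=st or robot.sense(); T=np.eye(4); T[:3,:3]=R.from_rotvec(st["ee_rot"]).as_matrix(); T[:3,3]=st["tcp_pos"]; T=T@np.array(c["tool_from_camera"])
    else:
        d=np.array([u/f,v/f,1]); T=np.array(c["cam_to_world"])
    return T[:3,3],T[:3,:3]@(d/np.linalg.norm(d))
def atz(cam,px,z,st=None):
    o,d=ray(cam,px,st); return o+d*(z-o[2])/d[2]
def meet(rays):
    A=sum(np.eye(3)-np.outer(d,d) for o,d in rays); b=sum((np.eye(3)-np.outer(d,d))@o for o,d in rays)
    return np.linalg.solve(A,b)
E
python3 - <<'E'
from h import *
for c in("scene","top"):
    p,d=robot.grab_frame(c); cv2.imwrite(f"pics/{c}0.png",p[:,:,::-1])
    for q in("knob","handle","pad_face","block","fence","jig"):
        print(c,q,[(np.round(a["position"]).tolist(),round(a["p"],2)) for a in robot.landmark_of(c,q)[:3]])
print(robot.sense())
E
```

```text
pics
scene knob [([336.0, 174.0], 0.53)]
scene handle [([338.0, 164.0], 0.83)]
scene pad_face [([333.0, 190.0], 0.71)]
scene block [([330.0, 203.0], 0.96), ([302.0, 244.0], 0.85), ([355.0, 170.0], 0.57)]
scene fence [([327.0, 209.0], 0.55), ([327.0, 202.0], 0.38)]
scene jig [([335.0, 200.0], 0.65)]
top knob [([394.0, 193.0], 0.54)]
top handle [([411.0, 189.0], 0.57)]
top pad_face [([373.0, 202.0], 0.73)]
top block [([346.0, 206.0], 0.78), ([272.0, 215.0], 0.69), ([452.0, 201.0], 0.55)]
top fence [([325.0, 214.0], 0.77)]
top jig [([361.0, 209.0], 0.84), ([337.0, 246.0], 0.26)]
{'t': 0.7, 'joints': array([-1.28046715e+00,  2.06539793e-01,  1.54146466e+00,  2.83884367e-05,
        1.39350432e+00, -1.50512519e-01]), 'joint_velocities': array([0.00029648, 0.00153756, 0.00126463, 0.00024219, 0.00086479,
       0.00046144]), 'effort': array([ 7.83109972e-04, -3.82915092e+01, -2.91894758e+01, -5.65692858e-05,
        6.15582740e-04,  5.82475380e-06]), 'tcp_pos': array([ 0.2453508 , -0.52005168,  0.23133269]), 'ee_rot': array([3.06550543e+00, 6.86853240e-01, 5.29891749e-05]), 'force': array([-0.1292361 , -0.05005928, -0.2603776 ]), 'wrist_torque': array([ 0.05390528, -0.00933879, -0.00894824]), 'grip_force': 0.0, 'finger_gap': 1.0035995133817532}
```

Run:
```python
from h import *
p=cv2.imread("pics/top0.png"); q=cv2.resize(p[130:290,200:520],None,fx=2.5,fy=2.5,interpolation=cv2.INTER_CUBIC); cv2.imwrite("pics/top0c.png",q)
for n,s,t in(("knob",(336,174),(394,193)),("handle",(338,164),(411,189)),("pad",(333,190),(373,202)),("block",(330,203),(346,206)),("fence",(327,209),(325,214))):
    print(n,meet([ray("scene",s),ray("top",t)]).round(3), {"knob":.069,"handle":.07,"pad":.034,"block":.024,"fence":.024}[n], atz("top",t,{"knob":.069,"handle":.07,"pad":.034,"block":.024,"fence":.024}[n]).round(3))
```

```text
knob [ 0.529 -0.12   0.063] 0.069 [ 0.529 -0.118  0.069]
handle [ 0.538 -0.163  0.082] 0.07 [ 0.54  -0.166  0.07 ]
pad [ 0.512 -0.063  0.029] 0.034 [ 0.511 -0.063  0.034]
block [0.497 0.012 0.02 ] 0.024 [0.502 0.014 0.024]
fence [0.476 0.074 0.032] 0.024 [0.48  0.075 0.024]
```

View pics/top0c.png

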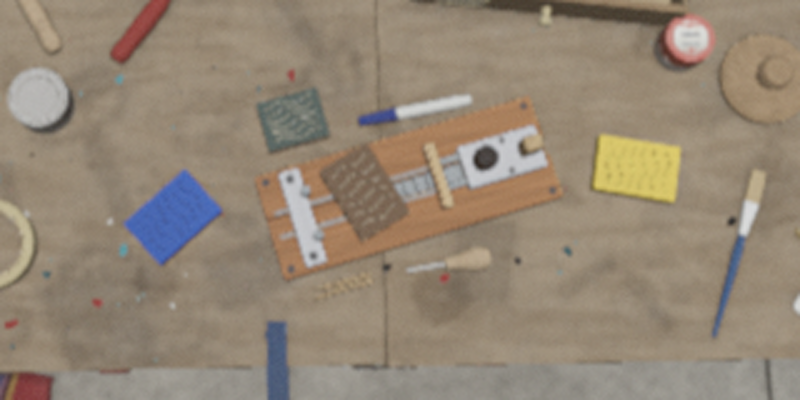

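View pics/scene0.png

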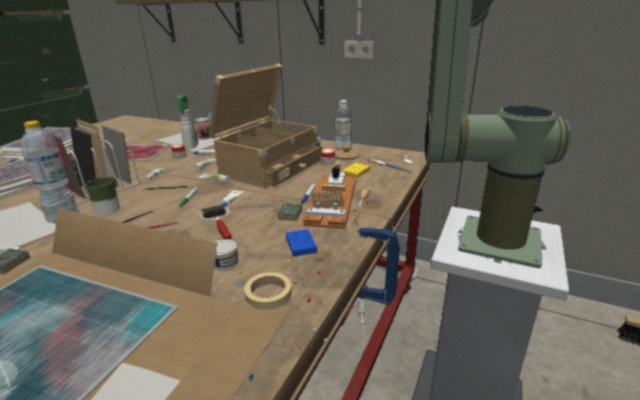

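The brown block in the jig (top px 346,206) is the one meant. The blue one (272,215) and the yellow one (452,201) lie off the jig and are look-alikes. Next I move over the knob for a near view.

```bash
python3 -m crank '[42.8,-24.2,0,0,0,-1.37,-1, 42.8,-24.2,0,0,0,-1.37,-1, 42.8,-24.2,0,0,0,-1.37,-1, 42.8,-24.2,0,0,0,-1.37,-1, 42.8,-24.2,0,0,0,-1.37,-1, 42.8,-24.2,0,0,0,-1.37,-1, 42.8,-24.2,0,0,0,-1.37,-1, 42.8,-24.2,0,0,0,-1.37,-1, 42.8,-24.2,0,0,0,-1.37,-1, 42.8,-24.2,0,0,0,-1.37,-1]'
python3 - <<'E'
from h import *
s=robot.sense(); p,d=robot.grab_frame("wrist"); cv2.imwrite("pics/w1.png",p[:,:,::-1])
print(s["tcp_pos"],s["ee_rot"],s["force"],s["joints"])
for q,z in(("knob",.069),("handle",.07),("pad_face",.034),("block",.024),("fence",.024)):
    for a in robot.landmark_of("wrist",q)[:2]: print(q,np.round(a["position"]),round(a["p"],2),atz("wrist",a["position"],z,s).round(4))
E
```

```text
t: 1.95
tcp_pos: [0.5289, -0.1186, 0.2312]
ee_rot: [-1.939, -2.472, 0.001]
force: [-0.1, 0.7, -0.0]
finger_gap: 1.0
grip_force: 0.0
[ 0.52894395 -0.11862855  0.23115626] [-1.93884058e+00 -2.47169275e+00  1.13386194e-03] [-0.1476766   0.67591578 -0.04353969] [-3.79941308e-01  1.37368197e-01  1.62236487e+00 -6.48898772e-04
  1.38225141e+00 -6.20281252e-01]
knob [325.  49.] 0.74 [0.5015 0.0094 0.069 ]
knob [321. 174.] 0.72 [ 0.5278 -0.1132  0.069 ]
handle [323. 229.] 0.58 [ 0.5435 -0.1702  0.07  ]
pad_face [321. 119.] 0.75 [ 0.5148 -0.0608  0.034 ]
block [323.  50.] 0.95 [0.4984 0.0153 0.024 ]
block [284. 282.] 0.87 [ 0.5167 -0.2786  0.024 ]
```

View pics/w1.png

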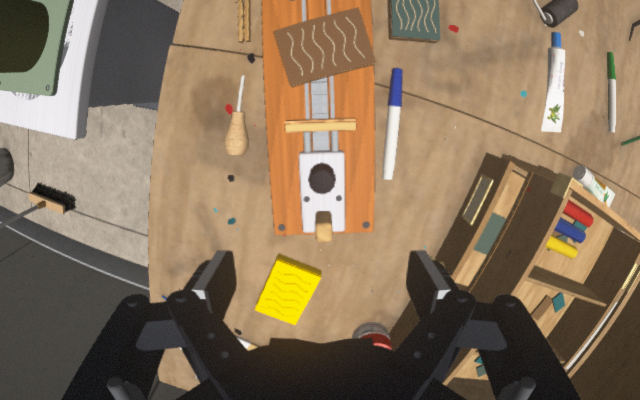

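The picture shows the knob at (322,178), the handle at (324,228), the pad at (320,126) and the crooked brown block at (324,47). The yellow block at (288,290) lies off the jig. I'll go lower and triangulate.

```bash
cp pics/w1.png /tmp/; python3 -m crank '[0.5,0,5,0,0,0,-1, 0.5,0,9,0,0,0,-1, 0.5,0,9,0,0,0,-1]'
python3 - <<'E'
from h import *
s=robot.sense(); p,d=robot.grab_frame("wrist"); cv2.imwrite("pics/w2.png",p[:,:,::-1])
s1={"tcp_pos":[0.52894395,-0.11862855,0.23115626],"ee_rot":[-1.93884058,-2.47169275,0.00113386]}
print(s["tcp_pos"],s["ee_rot"])
old={"knob":(321,174),"handle":(323,229),"pad_face":(321,119),"block":(323,50)}
for q,z in(("knob",.069),("handle",.07),("pad_face",.034),("block",.024),("fence",.024)):
    for a in robot.landmark_of("wrist",q)[:2]:
        print(q,np.round(a["position"]),round(a["p"],2),atz("wrist",a["position"],z,s).round(4), q in old and meet([ray("wrist",old[q],s1),ray("wrist",a["position"],s)]).round(4))
for q in("knob","handle"):
    for a in robot.trace("wrist",q)[:1]: 
        m=a["mask"]; v,u=np.nonzero(m); dd=d[m]; print(q,a["box"],round(a["p"],2))
        c=robot.get_calibration("wrist"); f=200/np.tan(np.radians(c["fov_y"])/2)
        P=[]
        for uu,vv,z in zip(u,v,dd):
            if z>0:
                o,r=ray("wrist",(uu,vv),s); T=R.from_rotvec(s["ee_rot"]).as_matrix()@np.array(c["tool_from_camera"])[:3,:3]
                P.append(o+r*z/(r@T[:,2]))
        P=np.array(P); top=P[P[:,2]>np.percentile(P[:,2],95)-.005]; print("top z",np.percentile(P[:,2],95).round(4),"bbox mid",((top.min(0)+top.max(0))/2).round(4),np.ptp(top,0).round(3))
E
```

```text
t: 2.62
tcp_pos: [0.5246, -0.1131, 0.1377]
ee_rot: [-1.936, -2.464, 0.004]
force: [-0.1, -0.2, 0.5]
finger_gap: 1.001
grip_force: 0.0
[ 0.52458784 -0.11305645  0.13772716] [-1.9357297  -2.46371671  0.00401748]
knob [326. 215.] 0.73 [ 0.5281 -0.1144  0.069 ] [ 0.5269 -0.1103  0.0803]
handle [331. 284.] 0.76 [ 0.5466 -0.171   0.07  ] [ 0.5442 -0.1672  0.0767]
pad_face [327. 133.] 0.7 [ 0.5155 -0.0602  0.034 ] [ 0.5153 -0.0611  0.0269]
block [284. 334.] 0.88 [ 0.5218 -0.2781  0.024 ] [ 0.5072 -0.0295  0.2899]
block [328.  38.] 0.82 [0.4978 0.017  0.024 ] [0.4994 0.009  0.0611]
fence [322. 132.] 0.17 [ 0.5121 -0.0611  0.024 ] False
knob [309.2, 194.1, 37.1, 46.5] 0.75
top z 0.0864 bbox mid [ 0.5288 -0.1158  0.0845] [0.025 0.025 0.006]
handle [274.3, 134.0, 101.1, 168.4] 0.81Traceback (most recent call last):
  File "<stdin>", line 16, in <module>
  File "h.py", line 5, in ray
    c=robot.get_calibration(cam); f=200/np.tan(np.radians(c["fov_y"])/2)
ValueError: time passes only in moves, steps and waits
```

View pics/w2.png

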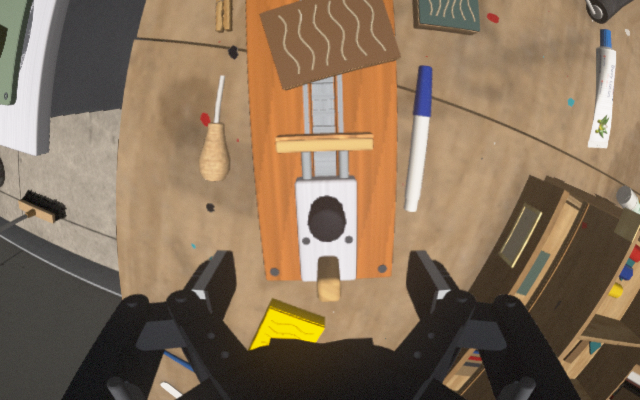

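```bash
python3 -m crank '[-0.1,0.1,3,0,0,-0.02,-1, -0.1,0.1,6,0,0,-0.02,-1, -0.1,0.1,8.6,0,0,-0.02,-1, -0.1,0.1,8.8,0,0,-0.02,-1, -0.1,0.1,8.8,0,0,-0.02,-1, -0.1,0.1,8.8,0,0,-0.02,-1]'
```

```text
t: 3.78
tcp_pos: [0.5306, -0.1149, 0.055]
ee_rot: [1.913, 2.488, 0.001]
force: [1.2, 0.2, 0.6]
finger_gap: 1.002
grip_force: 0.0
```

```bash
python3 -m crank '[0,-0.2,0.2,0,0,0,-1, 0,-0.2,0.2,0,0,0,0, 0,-0.2,0.2,0,0,0,1, 0,-0.2,0.2,0,0,0,1, 0,-0.2,0.2,0,0,0,1, 0,-0.2,0.2,0,0,0,1]'
```

```text
t: 4.53
tcp_pos: [0.5285, -0.1147, 0.0518]
ee_rot: [1.914, 2.489, 0.003]
force: [3.1, 2.5, 0.8]
finger_gap: 0.287
grip_force: 59.2
```

```bash
python3 -m crank '[0,0,-0.5,0,0,0,1, 0,0,-1.0,0,0,0,1, 0,0,-1.35,0,0,0,1, 0,0,-1.35,0,0,0,1, 0,0,-1.35,0,0,0,1]'
```

```text
t: 5.15
tcp_pos: [0.5284, -0.1147, 0.0642]
ee_rot: [1.914, 2.489, 0.003]
force: [7.1, 1.6, -6.8]
finger_gap: 0.288
grip_force: 59.3
```

```bash
python3 -m crank '[0.5,0,0,0,0,0,1, 1,0,0,0,0,0,1, 1.6,0,0,0,0,0,1, 2.2,0,0,0,0,0,1, 2.8,0,0,0,0,0,1, 3.4,0,0,0,0,0,1, 4,0,0,0,0,0,1, 4,0,0,0,0,0,1]'
```

```text
t: 6.15
tcp_pos: [0.5178, -0.077, 0.0643]
ee_rot: [1.913, 2.489, 0.0]
force: [6.4, -0.4, -6.8]
finger_gap: 0.283
grip_force: 59.2
```

```bash
python3 -m crank '[0.4,0,0,0,0,0,1, 0.8,0,0,0,0,0,1, 1.2,0,0,0,0,0,1, 1.6,0,0,0,0,0,1, 2,0,0,0,0,0,1, 2.4,0,0,0,0,0,1, 2.4,0,0,0,0,0,1]'
python3 - <<'E'
from h import *
s=robot.sense(); p,d=robot.grab_frame("wrist"); cv2.imwrite("pics/w3.png",p[:,:,::-1])
p,d=robot.grab_frame("top"); cv2.imwrite("pics/top3.png",cv2.resize(p[160:260,270:430],None,fx=5,fy=5,interpolation=cv2.INTER_CUBIC)[:,:,::-1])
E
```

```text
t: 7.02
tcp_pos: [0.5114, -0.0542, 0.0642]
ee_rot: [1.913, 2.489, -0.001]
force: [5.0, -2.6, -7.4]
finger_gap: 0.291
grip_force: 59.2
```

View pics/w3.png

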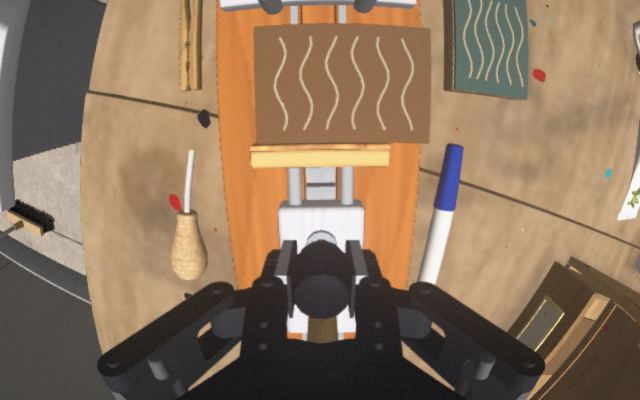

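The block (340,85) is almost square against the pad at (320,155), with a few mm left to the pins (272,5) and (364,5). I'll continue gently.

```bash
python3 -m crank '[0.15,0,0,0,0,0,1, 0.3,0,0,0,0,0,1, 0.45,0,0,0,0,0,1, 0.6,0,0,0,0,0,1, 0.6,0,0,0,0,0,1]'; python3 -m crank '[0.15,0,0,0,0,0,1, 0.3,0,0,0,0,0,1, 0.3,0,0,0,0,0,1]'
python3 - <<'E'
from h import *
s=robot.sense(); p,d=robot.grab_frame("wrist"); cv2.imwrite("pics/w4.png",cv2.resize(p[0:240,200:460],None,fx=2.4,fy=2.4)[:,:,::-1])
E
```

```text
t: 7.75
tcp_pos: [0.5099, -0.0488, 0.0642]
ee_rot: [1.912, 2.489, -0.002]
force: [5.1, -2.7, -6.9]
finger_gap: 0.287
grip_force: 59.2
t: 8.12
tcp_pos: [0.5091, -0.0459, 0.0642]
ee_rot: [1.913, 2.489, -0.002]
force: [4.7, -3.3, -7.1]
finger_gap: 0.287
grip_force: 59.2
```

View pics/w4.png

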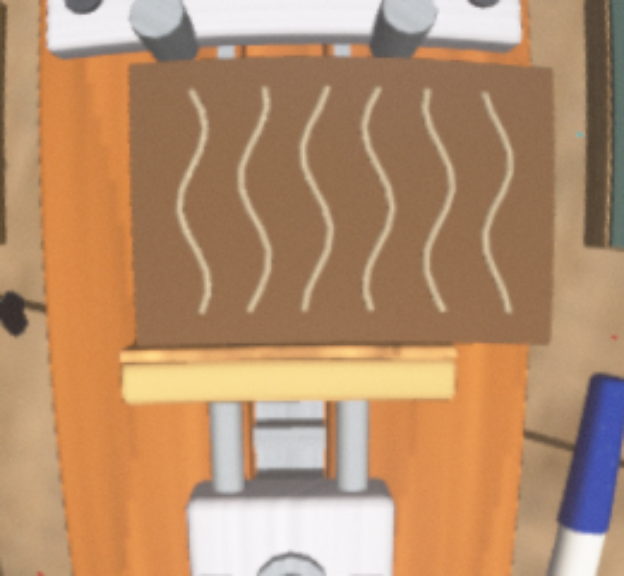

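The block (340,205 in the crop) now lies about square, just short of the pins. I'll feel for the contact.

```bash
python3 -m crank '[0.1,0,0,0,0,0,1, 0.2,0,0,0,0,0,1, 0.2,0,0,0,0,0,1]'; python3 -m crank '[0.1,0,0,0,0,0,1, 0.2,0,0,0,0,0,1, 0.2,0,0,0,0,0,1]';python3 -m crank '[0.1,0,0,0,0,0,1, 0.2,0,0,0,0,0,1, 0.2,0,0,0,0,0,1]'
```

```text
t: 8.55
tcp_pos: [0.5086, -0.044, 0.0642]
ee_rot: [1.913, 2.488, -0.002]
force: [5.0, -3.7, -5.2]
finger_gap: 0.287
grip_force: 59.2
t: 8.93
tcp_pos: [0.5083, -0.0427, 0.0643]
ee_rot: [1.912, 2.488, -0.003]
force: [4.8, -5.8, -6.8]
finger_gap: 0.289
grip_force: 59.2
t: 9.3
tcp_pos: [0.5078, -0.041, 0.0644]
ee_rot: [1.912, 2.488, -0.003]
force: [4.7, -5.2, -6.7]
finger_gap: 0.286
grip_force: 59.2
```

```bash
python3 -m crank '[0.1,0,0,0,0,0,1, 0.1,0,0,0,0,0,1, 0.1,0,0.2,0,0,0,1, 0.1,0,0.2,0,0,0,0.1, 0.1,0,0.2,0,0,0,0.1, 0.1,0,0.2,0,0,0,0.1]'
python3 - <<'E'
from h import *
s=robot.sense(); p,d=robot.grab_frame("wrist"); cv2.imwrite("pics/w5.png",cv2.resize(p[0:340,200:460],None,fx=1.7,fy=1.7)[:,:,::-1]); print(s["force"],s["tcp_pos"])
for a in robot.trace("wrist","knob")[:1]: print(a["box"])
E
```

```text
t: 10.05
tcp_pos: [0.5063, -0.0375, 0.0627]
ee_rot: [-1.914, -2.49, 0.001]
force: [0.2, -0.9, 0.8]
finger_gap: 0.451
grip_force: 0.0
[ 0.2086745  -0.94794692  0.76295066] [ 0.50630389 -0.03747428  0.06274543]
[294.9, 245.0, 57.9, 77.9]
```

View pics/w5.png

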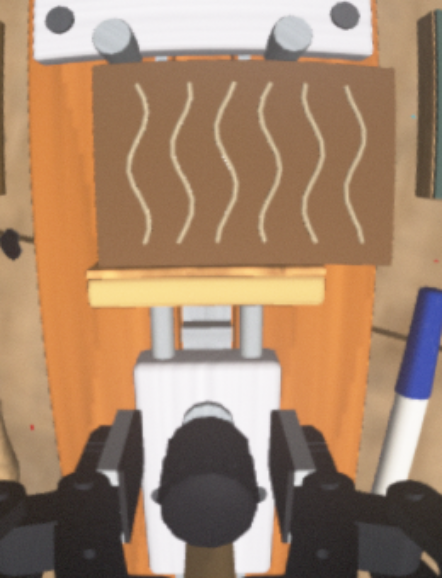

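```bash
python3 -m crank '[0,0,-2,0,0,0,-0.5, 0,0,-5,0,0,0,-1, -2,0,-8,0,0,0,-1, -5.3,0,-8,0,0,0,-1, -5.3,0,-8,0,0,0,-1, -5.3,0,-8,0,0,0,-1]'
cat > m.py <<'E'
from h import *
def measure(tag):
    s=robot.sense(); p,d=robot.grab_frame("wrist"); cv2.imwrite(f"pics/{tag}.png",p[:,:,::-1])
    c=robot.get_calibration("wrist"); f=200/np.tan(np.radians(c["fov_y"])/2)
    v,u=np.mgrid[0:400,0:640].astype(float); a,b=u-c["cx"],v-c["cy"]; r=np.hypot(a,b)+1e-9; th=r/f
    D=np.stack([np.sin(th)*a/r,np.sin(th)*b/r,np.cos(th)],-1); P=D*(d/np.cos(th))[...,None]
    P=P@np.array(c["tool_from_camera"])[:3,:3].T+np.array(c["tool_from_camera"])[:3,3]
    P=P@R.from_rotvec(s["ee_rot"]).as_matrix().T+s["tcp_pos"]; P[d<=0]=np.nan
    print(s["tcp_pos"].round(4),s["force"].round(1))
    for q in("knob","handle"):
        for t in robot.trace("wrist",q)[:1]:
            Q=P[t["mask"]]; Q=Q[~np.isnan(Q[:,0])]; z=np.percentile(Q[:,2],90); T=Q[abs(Q[:,2]-z)<.004]
            print(q,round(t["p"],2),np.round(t["box"]),"top z",np.round(np.percentile(Q[:,2],[50,80,90,95]),4),"mid",((T.min(0)+T.max(0))/2).round(4),np.ptp(T,0).round(3))
    return P,s
E
python3 - <<'E'
from m import *
P,s=measure("w6"); np.save("P6.npy",P)
E
```

```text
t: 10.9
tcp_pos: [0.5197, -0.0884, 0.1423]
ee_rot: [-1.914, -2.489, 0.0]
force: [0.6, 0.8, -0.2]
finger_gap: 1.002
grip_force: 0.0
[ 0.5197 -0.0884  0.1423] [ 0.6  0.8 -0.2]
knob 0.68 [301. 128.  42.  45.] top z [0.095  0.0957 0.096  0.0963] mid [ 0.5079 -0.0423  0.0947] [0.026 0.026 0.005]
handle 0.93 [272.  75.  97. 164.] top z [0.0441 0.0843 0.0946 0.0954] mid [ 0.5079 -0.0422  0.094 ] [0.026 0.026 0.007]
```

View pics/w6.png

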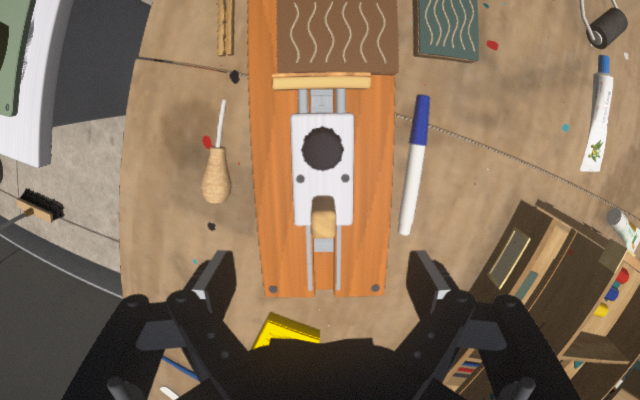

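The knob (322,149) stands 10 mm up, riding on the strip. I'll locate the handle at (324,222) and grip it.

Run:
```python
import numpy as np
P=np.load("P6.npy"); m=(P[...,2]>.078)&(P[...,2]<.092)&(np.hypot(P[...,0]-.522,P[...,1]+.095)<.025)
Q=P[m]; print(len(Q),((Q.min(0)+Q.max(0))/2).round(4),Q.mean(0).round(4),np.ptp(Q,0).round(4))
c=Q.mean(0)-[.5197,-.0884,.1423]; a=2*np.arctan2(2.489,1.914); print("tool x,y",c[0]*np.cos(a)+c[1]*np.sin(a),c[0]*np.sin(a)-c[1]*np.cos(a))
```

```text
744 [ 0.5223 -0.0934  0.0829] [ 0.522  -0.0923  0.0845] [0.0209 0.0233 0.0095]
tool x,y -0.004411284885331411 0.0012273003070213495
```

```bash
python3 -m crank '[-0.5,0.1,3,0,0,0,-1, -0.5,0.1,6,0,0,0,-1, -0.5,0.1,8.4,0,0,0,-1, -0.5,0.1,8.6,0,0,0,0, -0.5,0.1,8.6,0,0,0,1, -0.5,0.1,8.6,0,0,0,1, -0.5,0.1,8.6,0,0,0,1]'
```

```text
t: 11.92
tcp_pos: [0.5228, -0.094, 0.0583]
ee_rot: [1.912, 2.491, -0.002]
force: [-1.7, -2.6, 2.7]
finger_gap: 0.2
grip_force: 59.3
```

```bash
for i in 1; do python3 -m crank '[0.05,0,0,0,0,0,1, 0.1,0,0,0,0,0,1, 0.15,0,0,0,0,0,1, 0.2,0,0,0,0,0,1, 0.25,0,0,0,0,0,1, 0.3,0,0,0,0,0,1, 0.3,0,0,0,0,0,1]'; done
```

```text
t: 12.8
tcp_pos: [0.5228, -0.0941, 0.0583]
ee_rot: [1.909, 2.488, -0.006]
force: [-0.8, -9.7, 3.4]
finger_gap: 0.198
grip_force: 59.3
```

```bash
python3 - <<'E'
from m import *
measure("w7")
E
python3 -m crank '[0.05,0,0,0,0,0,1, 0.1,0,0,0,0,0,1, 0.1,0,0,0,0,0,1]'
python3 - <<'E'
from m import *
measure("w8")
E
```

```text
[ 0.5228 -0.0941  0.0583] [-0.8 -9.7  3.4]
knob 0.57 [285. 128.  69.  75.] top z [0.0952 0.0958 0.0961 0.0963] mid [ 0.508  -0.0419  0.095 ] [0.025 0.025 0.006]
handle 0.92 [244.  46. 152. 258.] top z [0.0444 0.0876 0.0952 0.0957] mid [ 0.5081 -0.0423  0.0945] [0.025 0.025 0.007]
t: 13.32
tcp_pos: [0.5228, -0.0936, 0.0583]
ee_rot: [1.909, 2.487, -0.007]
force: [-0.9, -11.0, 2.9]
finger_gap: 0.203
grip_force: 59.2
[ 0.5228 -0.0936  0.0583] [ -0.9 -11.    2.9]
knob 0.94 [284. 126.  73.  79.] top z [0.0952 0.0957 0.0961 0.0963] mid [ 0.5079 -0.0417  0.0947] [0.025 0.025 0.005]
handle 0.74 [245.  45. 149. 260.] top z [0.0444 0.0867 0.0952 0.0957] mid [ 0.508  -0.0418  0.0943] [0.025 0.025 0.006]
```

```bash
python3 -m crank '[0.1,0,0,0,0,0,1, 0.2,0,0,0,0,0,1, 0.3,0,0,0,0,0,1, 0.3,0,0,0,0,0,1]'; python3 -m crank '[0.1,0,0,0,0,0,1, 0.2,0,0,0,0,0,1, 0.2,0,0,0,0,0,1]'
```

```text
t: 13.98
tcp_pos: [0.5218, -0.0902, 0.0583]
ee_rot: [1.909, 2.488, -0.006]
force: [-1.6, -9.2, 3.3]
finger_gap: 0.203
grip_force: 60.8
t: 14.35
tcp_pos: [0.5214, -0.0889, 0.0583]
ee_rot: [1.909, 2.487, -0.007]
force: [-0.8, -12.6, 2.9]
finger_gap: 0.196
grip_force: 60.6
```

```bash
python3 -m crank '[0.1,0,0,0,0,0,1, 0.2,0,0,0,0,0,1, 0.2,0,0,0,0,0,1]'; python3 -m crank '[0.1,0,0,0,0,0,1, 0.2,0,0,0,0,0,1, 0.2,0,0,0,0,0,1]'
python3 - <<'E'
from m import *
measure("w9")
E
```

```text
t: 14.72
tcp_pos: [0.5214, -0.0888, 0.0583]
ee_rot: [1.907, 2.485, -0.01]
force: [-0.4, -18.0, 0.2]
finger_gap: 0.202
grip_force: 60.1
t: 15.1
tcp_pos: [0.5214, -0.0887, 0.0584]
ee_rot: [1.905, 2.483, -0.013]
force: [1.5, -23.8, -3.0]
finger_gap: 0.2
grip_force: 59.7
[ 0.5214 -0.0887  0.0584] [  1.5 -23.8  -3. ]
knob 0.82 [285. 124.  70.  73.] top z [0.0854 0.086  0.0863 0.0865] mid [ 0.5065 -0.0368  0.0851] [0.025 0.025 0.006]
handle 0.69 [245.  55. 148. 250.] top z [0.0443 0.0846 0.0856 0.086 ] mid [ 0.5123 -0.062   0.0847] [0.038 0.076 0.006]
```

The knob is down to 0.0863 m, the same as at the start, so the pin is home. I'll relax the push, open and lift away.

```bash
python3 -m crank '[-0.3,0,0,0,0,0,1, -0.6,0,0,0,0,0,1, -0.6,0,0,0,0,0,0, -0.6,0,0,0,0,0,-1, -0.6,0,0,0,0,0,-1, -0.6,0,-3,0,0,0,-1, -0.6,0,-8,0,0,0,-1, -0.6,0,-8,0,0,0,-1]'
python3 - <<'E'
from m import *
measure("w10")
E
```

```text
t: 16.25
tcp_pos: [0.5246, -0.0875, 0.1415]
ee_rot: [1.908, 2.483, 0.006]
force: [0.2, -0.3, -0.4]
finger_gap: 1.005
grip_force: 0.0
[ 0.5246 -0.0875  0.1415] [ 0.2 -0.3 -0.4]
knob 0.91 [295. 120.  36.  43.] top z [0.0854 0.086  0.0864 0.0866] mid [ 0.5071 -0.0394  0.0851] [0.024 0.025 0.005]
handle 0.57 [267.  74.  96. 162.] top z [0.0441 0.0826 0.0854 0.0859] mid [ 0.5135 -0.0643  0.0847] [0.038 0.076 0.006]
```

View pics/w10.png

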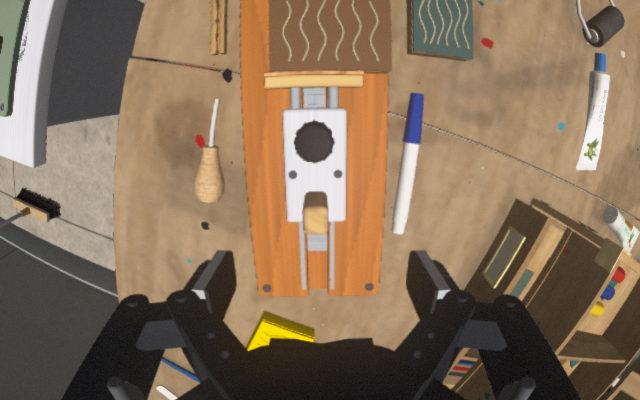

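The knob (314,142) is home and the carriage is locked. One check from over the block: squareness and how far the pad is pushed back.

```bash
python3 -m crank '[3,0,-5,0,0,0,-1, 6,0,-6,0,0,0,-1, 6,0,-6,0,0,0,-1, 6,0,-6,0,0,0,-1]'
python3 - <<'E'
from m import *
P,s=measure("w11")
cv2.imwrite("pics/w11c.png",cv2.resize(cv2.imread("pics/w11.png")[0:260,180:480],None,fx=2.2,fy=2.2))
a=np.radians(104.9); ey=np.array([np.cos(a),np.sin(a)]); ex=np.array([np.sin(a),-np.cos(a)]); k=np.array([.5071,-.0394])
for t in robot.trace("wrist","block")[:3]:
    Q=P[t["mask"]]; Q=Q[~np.isnan(Q[:,0])]; Q=Q[abs(Q[:,2]-np.median(Q[:,2]))<.004]; L=np.c_[(Q[:,:2]-k)@ex,(Q[:,:2]-k)@ey]
    print("block",round(t["p"],2),np.median(Q[:,2]).round(4),np.percentile(L,[1,99],0).round(4).tolist(),cv2.minAreaRect((L*1000).astype(np.float32)))
for q in("pad_face","fence"):
  for t in robot.trace("wrist",q)[:1]:
    Q=P[t["mask"]]; Q=Q[~np.isnan(Q[:,0])]; L=np.c_[(Q[:,:2]-k)@ex,(Q[:,:2]-k)@ey,Q[:,2]]; print(q,round(t["p"],2),np.percentile(L,[2,50,98],0).round(4).tolist())
E
```

```text
t: 16.9
tcp_pos: [0.5044, -0.0288, 0.195]
ee_rot: [-1.913, -2.489, 0.003]
force: [-0.5, 0.2, 0.7]
finger_gap: 1.0
grip_force: 0.0
[ 0.5044 -0.0288  0.195 ] [-0.5  0.2  0.7]
knob 0.97 [308. 184.  29.  38.] top z [0.0851 0.0859 0.0863 0.0866] mid [ 0.5073 -0.0394  0.0851] [0.025 0.025 0.006]
handle 0.55 [281. 148.  81. 125.] top z [0.0441 0.0754 0.0852 0.0857] mid [ 0.5129 -0.0648  0.0846] [0.037 0.076 0.007]
block 0.59 0.0115 [[-0.0682, -0.2271], [-0.0045, -0.1999]] ((-35.34381103515625, -213.15187072753906), (22.520687103271484, 66.93954467773438), 84.57585144042969)
pad_face 0.91 [[-0.0367, 0.0232, 0.0234], [-0.0003, 0.0434, 0.0442], [0.035, 0.051, 0.0459]]
fence 0.72 [[-0.0937, 0.0761, 0.0007], [-0.0862, 0.1066, 0.0102], [-0.0806, 0.1432, 0.012]]
```

View pics/w11c.png

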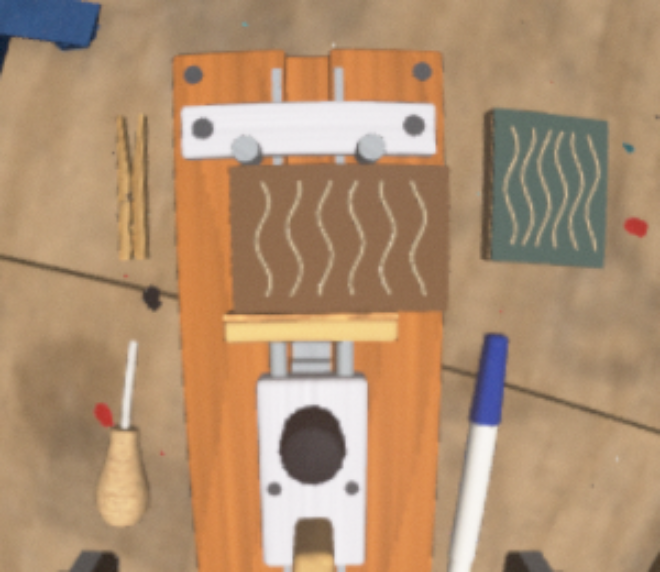

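The block (340,240 in the crop) lies square and touches both pins at (246,150) and (371,150). The pad front is about 51 mm from the knob instead of 58 mm, so it is pushed back 5–7 mm. The neighbouring things are where they were, so I hand in.

```bash
python3 -c "
from plant import robot
print(robot.sign_off())"
```

```text
the job is handed in; nothing more can be done
None
```

I handed in the job at about 17 s: the pin is home in a strip hole, the pad is pushed back about 5–7 mm and nips the block square against both fence pins, and the bystanders in the last close-up look undisturbed; no verdict came back.

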